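Put the balance weights back in their block in order of size

ROBOT

A 6-joint arm with a two-finger parallel gripper is mounted at the origin on a cart in front of the work surface, level with it; the furniture and walls round the work are solid. World frame = base frame: x ahead of the robot, y to its left, z up, the work surface at z = 0. Lengths are in m, angles in rad, forces in N, time in s.
With the tool pointing down it reaches from about 0.325 to 0.85 m from the base axis. Payload 15.5 kg.
Tool frame: the origin (TCP) lies at the very end of the fingers, on their centre line; the grasp point (between the pads) lies 19 mm behind it; z points along the fingers, x is the direction in which the jaws open and shut, and the axes are right-handed (so a half turn about z gives the same grasp; the last joint's range is limited). The gripper opens to 91 mm and grips with 3 to 60 N. Pads are 32 mm wide; open, the fingers measure 118 mm over their backs; the gripper's body (76 mm by 178 mm) begins 60 mm behind the grasp point.
Start: joints at [1.107, 0.494, 1.345, -0, 1.302, -0.096], TCP at [0.225, 0.583, 0.214] pointing down, gripper open.
Joint ranges: [-2.91, 2.91], [-0.82, 2.16], [0.22, 2.67], [-1.22, 4.37], [0.12, 2.79], [-3.08, 3.08]. Speed limits (rad/s): [1.89, 1.89, 2.57, 3.01, 3.01, 3.01].

INTERFACE

Orientations are given as a unit quaternion [x, y, z, w].
In Python, from cell import telemetry, viewer, ctrl, nets gives the robot as it stands.
- The arm moves only by the tool send_rows, never from a script. Its argument "rows" is a list of rows, each an object with "slide": the shift along the tool's x, y, z each as a share of 0.08 m, from -1 to 1, a list of three; "spin": the turn about the tool's z as a share of pi rad, from -1 to 1; "grip": the closure in counts, from 0 (fully open) to 255 (shut). In form: [{"slide": [dx, dy, dz], "spin": spin, "grip": grip}, ...]. A call has exactly 8 rows; each row is the pose to reach, as a shift and turn from the pose measured when the call began, along the tool's axes at that moment, turning the shorter way round; what a row does not reach only later rows make up. A row lasts 1/8 s, in which the tool goes at most 62.5 mm and 10.7 degrees, less where a joint would pass 70% of its speed; a pose out of reach is approached as far as the arm can. A call with a number of a shift or a turn outside -1 to 1 is refused whole. A call with a gripper value outside its range is refused whole. The fingers move at their own pace and stop on an object; "squeeze" is the grip in N (left out, the last holds). Time passes only in rows, so rows that repeat a pose let the fingers close, or fill a call up. It gives the time, the measured TCP pose, the force and the opening at its end, in the units of the state.
- telemetry.read_state(): the state, without advancing time (a new reading comes with each control period).
- viewer.capture(name): name is "scene" or "top"; returns (picture, depth): 400x640x3 uint8, blue, green, red; 400x640 float32, m along the optical axis (not along the pixel's ray), 0 where there is no reading.
- viewer.get_calibration(name): a dict with "fx", "fy", "cx", "cy" (pixels), "k1" (the pictures are not rectified: a ray, as slopes to the right and down, at radius r is drawn at 1 + k1 r^2 times it, then the intrinsics apply), "rvec" (rotation vector, rad) and "tvec" (3), from world to camera coordinates, as OpenCV has them. Camera axes: x right, y down, z forward; pixel columns grow to the right and rows downward; lengths in m; the calibration is good to about 2 mm. A picture is of the moment at which its call begins. get_calibration takes no time and is no camera call.
- ctrl.sign_off(): hands the job in, once; it reports no verdict.
Trained networks look in the newest picture that a camera, given by its name, has taken for a name from the list of things; names that differ only in an ending like _2 or _b are one class to them, and where a whole thing is asked for, a point or a joint stands for the part that bears it (a point fixed in the world has none). Each returns a list of dicts, best first, with "conf" (0 to 1); they miss things now and then, are a little off and sometimes report something else, mostly with a low value. They report only what shows in the picture. A call takes as long as a camera call.
- nets.recognise(camera, query): "centre" ([row, column] in pixels, amid what is visible of it).
- nets.mark_of(camera, query): "centre" ([row, column] in pixels: a listed point, or the origin of a listed thing).
The state is a dict: "time_s": time; "q": joint angles; "joint_velocities": joint speeds; "tau": joint torques, N m; "ee_pos": TCP position; "orientation": TCP orientation; "wrist_force": force on the tool from outside, world axes, zero at the start; "wrist_torque": the same for the moment, N m; "opening": finger opening in m.
Only numpy, scipy, OpenCV 4.12 (cv2) and the standard library are available. Lean on these libraries where they do the work, as an engineer would, in place of code of your own. Each camera call takes 0.05 s, during which the arm holds its last target. There are 200 camera calls.

TASK

The balance check is done: put the four brass weights back in the wooden weight block in order of size, each standing upright and fully home in the pocket made for it, largest weight in the largest pocket down to smallest in the smallest. One of them was left in a pocket that belongs to another and has to be moved to its own. Do not knock any weight over, and leave the steel bench block and the brush where they lie.

Things in the scene. Friction and masses are not known exactly. Their poses are not given: they have to be found in the camera images.
- weight_xl: The largest of four brass knob weights, 40 mm across and 60 mm tall (cylindrical body up to 38 mm high, then neck and 25 mm knob), about 0.5 kg. Origin: centre of its underside, z up when it stands. At the start it stands loose on the bench.
- weight_l: The second largest of four brass knob weights, 30 mm across and 44 mm tall (cylindrical body up to 28 mm high, then neck and 19 mm knob), about 0.2 kg. Origin: centre of its underside, z up when it stands. At the start it stands loose on the bench.
- weight_m: The third largest of four brass knob weights, 22 mm across and 33 mm tall; grips as a plain cylinder; about 0.1 kg. Origin: centre of its underside, z up when it stands. At the start it stands in the wrong pocket: the second largest one (pocket_l).
- weight_s: The smallest of four brass knob weights, 16 mm across and 21 mm tall; grips as a plain cylinder; about 0.02 kg. Origin: centre of its underside, z up when it stands. At the start it stands loose on the bench.
- pocket_xl: The largest of four round felt-lined pockets in the wooden weight block: bore 45 mm, mouth 55 mm, 20 mm deep. Origin: centre of its floor, 8 mm above the bench; the largest weight's origin comes to rest there. All four lie in one row in order of size along their own y axis, largest at +y, at y = +79, +18, -34, -79 mm from the block's middle.
- pocket_l: The second largest of four round felt-lined pockets in the wooden weight block: bore 35 mm, mouth 45 mm, 16 mm deep. Origin: centre of its floor, 12 mm above the bench; the second largest weight's origin comes to rest there. The wooden block is fixed to the bench, 238 (along y) x 84 x 28 mm high, at any angle.
- pocket_m: The third largest of four round felt-lined pockets in the wooden weight block: bore 27 mm, mouth 37 mm, 13 mm deep. Origin: centre of its floor, 15 mm above the bench; the third largest weight's origin comes to rest there. Its axes: y along the row, z up.
- pocket_s: The smallest of four round felt-lined pockets in the wooden weight block: bore 21 mm, mouth 31 mm, 10 mm deep. Origin: centre of its floor, 18 mm above the bench; the smallest weight's origin comes to rest there. Its axes: y along the row, z up.
- bench_block: Bystander: square steel bench block, 58 x 58 x 22 mm, loose on the bench. Origin: centre of its underside.
- brush: Bystander: small round brush, 165 mm long, 12 mm thick, loose, lying beside the weights, long along its own y. Origin: centre of its underside.

How it is judged:
By the outcome, as a careful person would: the job done as asked, in the order asked, and still so for the second after the job is handed in, with the robot touching nothing.
It also fails if it takes over 104 s, if anything falls off the work surface, if the arm or the gripper's body presses on something with over 40 N, if the wrist force passes 120 N, or if a joint passes its speed limit or range.

## Working session

There is one attempt and no reset: what is moved stays moved. The work goes in short steps, Python scripts to look and compute and a tool call to move; the robot and the scene stay as the last step left them, time stands still between calls to the robot, and variables do not carry over. Pictures are saved under pics/ and viewed, about 12 in all and at most 16, crops included, and the job is handed in when it is done.

Besides the shell and the picture viewer there is one more tool, called after ">>>" as a command line: name --argument value ..., lists and objects as JSON in quotes. send_rows: Moves the arm, as the interface text tells. Shift numbers are shares of 0.08 m and turn numbers shares of pi rad, none past 1 either way. Its arguments: {"type":"object","properties":{"rows":{"type":"array"},"squeeze":{"type":"number"}},"required":["rows"]}

```bash
ls; mkdir -p pics
cat > h.py <<'E'
import numpy as np, cv2
from scipy.spatial.transform import Rotation as R
from cell import telemetry, viewer, ctrl, nets
def cal(n):
    c=viewer.get_calibration(n); Rm=cv2.Rodrigues(np.array(c["rvec"],float))[0]; return c,Rm,np.array(c["tvec"],float).ravel()
def ray(n,rc):
    c,Rm,t=cal(n); rc=np.atleast_2d(np.array(rc,float))
    K=np.array([[c["fx"],0,c["cx"]],[0,c["fy"],c["cy"]],[0,0,1.]])
    p=cv2.undistortPoints(rc[:,None,::-1].copy(),K,np.array([c["k1"],0,0,0.]))[:,0]
    d=np.c_[p,np.ones(len(p))]; return -Rm.T@t, d@Rm
def at_z(n,rc,z):
    o,d=ray(n,rc); return o+d*((z-o[2])/d[:,2])[:,None]
def cloud(n,dep):
    r,c=np.mgrid[0:400,0:640]; o,d=ray(n,np.c_[r.ravel(),c.ravel()])
    return (o+d*dep.reshape(-1,1)).reshape(400,640,3)
def proj(n,P):
    c,Rm,t=cal(n); K=np.array([[c["fx"],0,c["cx"]],[0,c["fy"],c["cy"]],[0,0,1.]])
    return cv2.projectPoints(np.atleast_2d(np.array(P,float)),Rm,t,K,np.array([c["k1"],0,0,0.]))[0][:,0,::-1]
def move(target,yaw=None):
    "slide shares and spin share to reach target TCP; yaw = world angle of tool x (mod pi)"
    s=telemetry.read_state(); Rm=R.from_quat(s["orientation"]).as_matrix()
    sl=Rm.T@(np.array(target)-s["ee_pos"])/0.08; y0=np.arctan2(Rm[1,0],Rm[0,0]); sp=0
    if yaw is not None:
        d=(yaw-y0+np.pi/2)%np.pi-np.pi/2; sp=-d/np.pi
    return np.round(sl,3),round(sp,4)
E
python3 - <<'E'
from h import *
s=telemetry.read_state(); print({k:np.round(v,3) for k,v in s.items()})
print(np.round(R.from_quat(s["orientation"]).as_matrix(),3))
for n in ("scene","top"):
    im,d=viewer.capture(n); cv2.imwrite(f"pics/{n}0.png",im); np.save(f"d_{n}.npy",d)
    print(n,np.round(ray(n,[200,320]),3).__str__() if 0 else [np.round(x,3) for x in ray(n,[[200,320]])])
    for q in "weight_xl weight_l weight_m weight_s pocket_xl pocket_l pocket_m pocket_s bench_block brush".split():
        print(q,[(np.round(x["centre"]).tolist(),round(x["conf"],2),np.round(at_z(n,[x["centre"]],{"pocket_xl":.008,"pocket_l":.012,"pocket_m":.015,"pocket_s":.018}.get(q,.0))[0],3).tolist()) for x in nets.mark_of(n,q)[:3]])
E
```

```text
pics
{'time_s': np.float64(0.0), 'q': array([ 1.108,  0.494,  1.346, -0.   ,  1.302, -0.096]), 'joint_velocities': array([ 0.002,  0.001, -0.   , -0.   , -0.001, -0.   ]), 'tau': array([-0.0000e+00, -8.7885e+01, -3.8185e+01,  7.1000e-02,  5.3000e-02,
       -0.0000e+00]), 'ee_pos': array([0.225, 0.583, 0.213]), 'orientation': array([ 0.824,  0.566, -0.001,  0.   ]), 'wrist_force': array([-0.102, -0.644, -0.319]), 'wrist_torque': array([-0.044,  0.014, -0.001]), 'opening': np.float64(0.091)}
[[ 0.359  0.933 -0.001]
 [ 0.933 -0.359 -0.001]
 [-0.001 -0.    -1.   ]]
scene [array([ 0.045, -0.66 ,  0.64 ]), array([[ 0.542,  0.597, -0.591]])]
weight_xl [([261.0, 294.0], 0.73, [0.451, -0.134, 0.0])]
weight_l [([178.0, 238.0], 0.54, [0.538, 0.202, 0.0]), ([211.0, 355.0], 0.53, [0.665, -0.1, 0.0]), ([252.0, 365.0], 0.47, [0.579, -0.215, 0.0])]
weight_m [([178.0, 238.0], 0.54, [0.538, 0.202, 0.0]), ([211.0, 355.0], 0.53, [0.665, -0.1, 0.0]), ([252.0, 365.0], 0.47, [0.579, -0.215, 0.0])]
weight_s [([178.0, 238.0], 0.54, [0.538, 0.202, 0.0]), ([211.0, 355.0], 0.53, [0.665, -0.1, 0.0]), ([252.0, 3
[... 1238 characters left out ...]
.0], 0.51, [0.523, 0.181, 0.0]), ([170.0, 348.0], 0.51, [0.661, -0.108, 0.0])]
pocket_xl [([245.0, 250.0], 0.69, [0.468, 0.15, 0.008])]
pocket_l [([226.0, 237.0], 0.77, [0.518, 0.184, 0.012]), ([194.0, 207.0], 0.59, [0.603, 0.263, 0.012]), ([209.0, 222.0], 0.51, [0.563, 0.223, 0.012])]
pocket_m [([226.0, 237.0], 0.77, [0.517, 0.184, 0.015]), ([194.0, 207.0], 0.59, [0.603, 0.263, 0.015]), ([209.0, 222.0], 0.51, [0.562, 0.223, 0.015])]
pocket_s [([226.0, 237.0], 0.77, [0.517, 0.183, 0.018]), ([194.0, 207.0], 0.59, [0.602, 0.262, 0.018]), ([209.0, 222.0], 0.51, [0.562, 0.222, 0.018])]
bench_block [([140.0, 396.0], 0.82, [0.744, -0.244, 0.0])]
brush [([236.0, 433.0], 0.64, [0.479, -0.327, 0.0])]
```

Run:
```python
import cv2
t=cv2.imread("pics/top0.png"); s=cv2.imread("pics/scene0.png")
cv2.imwrite("pics/a.png",cv2.resize(t[110:290,180:460],(800,514),interpolation=cv2.INTER_CUBIC))
```

```text
(no output)
```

View pics/scene0.png

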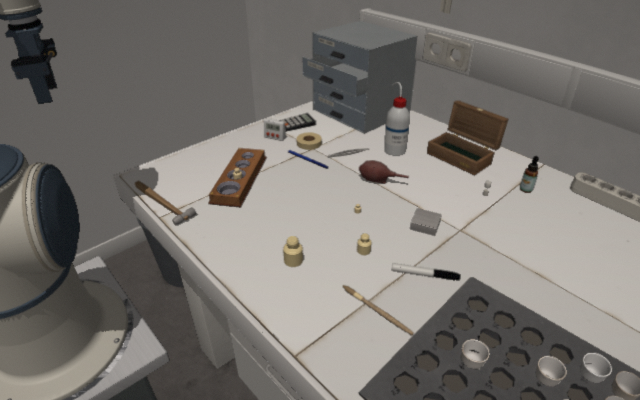

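View pics/a.png

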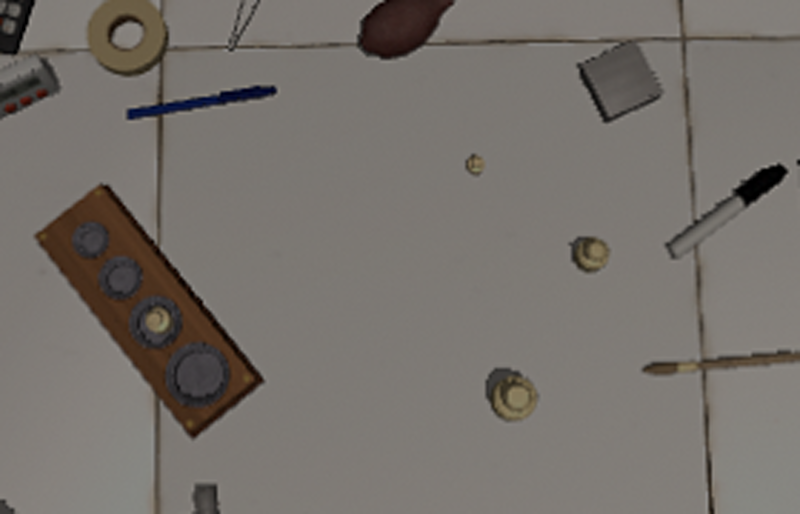

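The top crop shows the block at left with the pockets in a row, xl at the lower right (197,375). M sits in the second pocket (157,320), the loose weights are S (475,163), L (592,253) and XL (515,397), and the steel block and brush lie clear. Next I'll measure finely with depth.

```bash
cat > meas.py <<'E'
from h import *
H={"xl":(.060,.038),"l":(.044,.028),"m":(.033,.02),"s":(.021,.012)}
def weight(n,C,g,h,base=0.,rad=.03):
    m=(np.hypot(C[...,0]-g[0],C[...,1]-g[1])<rad)&(C[...,2]>base+h-.006)&(C[...,2]<base+h+.02)
    p=C[m]; return np.round(np.r_[(p[:,:2].min(0)+p[:,:2].max(0))/2,np.median(p,0)],4),m.sum()
def block(n,C,im):
    m=(np.abs(C[...,2]-.028)<.006)&(np.hypot(C[...,0]-.545,C[...,1]-.21)<.16)
    m=cv2.morphologyEx(m.astype(np.uint8),cv2.MORPH_OPEN,np.ones((3,3)))
    k,l,st,_=cv2.connectedComponentsWithStats(m); m=l==1+np.argmax(st[1:,4])
    r,c=np.nonzero(m); P=at_z(n,np.c_[r,c],.028)[:,:2].astype(np.float32)
    return cv2.minAreaRect(P)
E
python3 - <<'E'
from meas import *
for n in ("scene","top"):
    d=np.load(f"d_{n}.npy"); C=cloud(n,d); im=cv2.imread(f"pics/{n}0.png")
    print(n,"bench z",np.median(C[(abs(C[...,0]-.5)<.05)&(abs(C[...,1]+.02)<.05)][:,2]))
    for w,g,b in (("xl",(.448,-.131),0),("l",(.579,-.207),0),("s",(.663,-.105),0),("m",(.519,.184),.012)):
        print(w,*weight(n,C,g,H[w][0],b,.018 if w in"ms" else .03))
    (cx,cy),(a,bb),an=block(n,C,im); print("block",cx,cy,a,bb,an)
    print({q:np.round(np.mean([at_z(n,[x["centre"]],.02)[0][:2] for x in nets.mark_of(n,q)[:1]],0),3) for q in ["pocket_xl"]} )
E
```

```text
scene bench z 0.0013160092844643478
xl [ 0.4482 -0.1353  0.4473 -0.137   0.0595] 90
l [ 0.5781 -0.2098  0.5755 -0.2118  0.0429] 45
s [ 0.6664 -0.1083  0.6657 -0.109   0.0186] 17
m [0.5247 0.181  0.5249 0.1815 0.0446] 17
block 0.536759614944458 0.19404825568199158 0.238479346036911 0.08094663918018341 38.198307037353516
{'pocket_xl': array([0.468, 0.145])}
top bench z 0.00018591569797976604
xl [ 0.4496 -0.13    0.4497 -0.1306  0.0588] 72
l [ 0.5791 -0.2065  0.5799 -0.2066  0.0422] 37
s [ 0.6676 -0.1037  0.6671 -0.1047  0.0189] 14
m [0.526  0.1856 0.5265 0.1857 0.0435] 23
block 0.538451075553894 0.1999262273311615 0.23160098493099213 0.0769534558057785 38.39478302001953
{'pocket_xl': array([0.467, 0.148])}
```

```bash
cat > blk.py <<'E'
from meas import *
from scipy.optimize import least_squares
ys=np.array([.079,.018,-.034,-.079]); rm=np.array([55,45,37,31])/2e3
def fitblock(n,im,show=None):
    hsv=cv2.cvtColor(im,cv2.COLOR_BGR2HSV)
    c0=np.array([.538,.199]); a=np.deg2rad(39); u=-np.array([np.cos(a),np.sin(a)]); v=np.array([-u[1],u[0]])
    r,c=np.mgrid[0:400,0:640]; P=at_z(n,np.c_[r.ravel(),c.ravel()],.028)[:,:2]-c0
    near=((abs(P@u)<.125)&(abs(P@v)<.048)).reshape(400,640)
    brown=((hsv[...,1]>90)&(hsv[...,0]<18)).astype(np.uint8)*near
    big=cv2.resize(brown*255,None,fx=4,fy=4,interpolation=cv2.INTER_CUBIC)>127
    cs,h=cv2.findContours(big.astype(np.uint8),cv2.RETR_CCOMP,cv2.CHAIN_APPROX_NONE)
    o=[]
    for k,ct in enumerate(cs):
        if h[0][k][3]<0 or len(ct)<30: continue
        p=at_z(n,(ct[:,0,::-1]+.5)/4-.5,.028)[:,:2].astype(np.float32)
        e=cv2.fitEllipse(p); o.append((np.round(e[0],4).tolist(),np.round(e[1],4).tolist()))
    return sorted(o)
E
python3 - <<'E'
from blk import *
for n in ("scene","top"):
    o=fitblock(n,cv2.imread(f"pics/{n}0.png")); print(n); [print(x) for x in o]
    if len(o)==4:
        p=np.array([x[0] for x in o]); A=np.zeros((8,4)); A[0::2,0]=1;A[1::2,1]=1;A[0::2,2]=ys;A[1::2,3]=ys
        f=np.linalg.lstsq(A,p.ravel(),rcond=None); print(f[0],np.hypot(*f[0][2:]),np.degrees(np.arctan2(*f[0][:1:-1])),(A@f[0]-p.ravel()).round(4))
E
```

```text
scene
([0.4758, 0.1492], [0.0579, 0.0615])
([0.5394, 0.1994], [0.0458, 0.1059])
([0.6002, 0.2466], [0.0331, 0.0393])
top
([0.4771, 0.1511], [0.0576, 0.0593])
([0.5251, 0.1888], [0.0487, 0.0488])
([0.5657, 0.2209], [0.0401, 0.041])
([0.6012, 0.249], [0.0333, 0.0349])
[ 0.53913512  0.19997278 -0.78496906 -0.61930494] 0.9998575045123147 -141.7281639894416 [ 0.     -0.0001 -0.0001  0.      0.0001  0.0001 -0.0001 -0.0001]
```

Run:
```python
from h import *
print(move([.5255,.1848,.15],-.903)); s=telemetry.read_state(); d=np.array([.5255,.1848,.12])-s["ee_pos"]; print(d)
```

```text
(array([-3.295,  5.299,  0.799]), np.float64(-0.3296))
[ 0.30075479 -0.3984145  -0.09393469]
```

>>> send_rows --rows '[{"slide": [-0.1, 0.15, 0], "spin": 0, "grip": 0}, {"slide": [-0.2, 0.3, 0], "spin": 0, "grip": 0}, {"slide": [-0.3, 0.45, 0], "spin": 0, "grip": 0}, {"slide": [-0.4, 0.6, 0], "spin": 0, "grip": 0}, {"slide": [-0.5, 0.8, 0], "spin": 0, "grip": 0}, {"slide": [-0.62, 1, 0], "spin": 0, "grip": 0}, {"slide": [-0.62, 1, 0], "spin": 0, "grip": 0}, {"slide": [-0.62, 1, 0], "spin": 0, "grip": 0}]' --squeeze 20

```text
time_s: 2.2
ee_pos: [0.2817, 0.5082, 0.214]
orientation: [0.825, 0.566, 0.0, -0.0]
wrist_force: [0.3, 0.5, -0.2]
opening: 0.0911
```

>>> send_rows --rows '[{"slide": [-0.1, 0.15, 0], "spin": 0, "grip": 0}, {"slide": [-0.2, 0.3, 0], "spin": 0, "grip": 0}, {"slide": [-0.3, 0.45, 0], "spin": 0, "grip": 0}, {"slide": [-0.4, 0.6, 0], "spin": 0, "grip": 0}, {"slide": [-0.5, 0.8, 0], "spin": 0, "grip": 0}, {"slide": [-0.62, 1, 0], "spin": 0, "grip": 0}, {"slide": [-0.62, 1, 0], "spin": 0, "grip": 0}, {"slide": [-0.62, 1, 0], "spin": 0, "grip": 0}]'

```text
time_s: 3.2
ee_pos: [0.3385, 0.4331, 0.214]
orientation: [0.825, 0.566, 0.0, -0.0]
wrist_force: [0.2, -0.0, 0.2]
opening: 0.0914
```

>>> send_rows --rows '[{"slide": [-0.1, 0.15, 0], "spin": 0, "grip": 0}, {"slide": [-0.2, 0.3, 0], "spin": 0, "grip": 0}, {"slide": [-0.3, 0.45, 0], "spin": 0, "grip": 0}, {"slide": [-0.4, 0.6, 0], "spin": 0, "grip": 0}, {"slide": [-0.5, 0.8, 0], "spin": 0, "grip": 0}, {"slide": [-0.62, 1, 0], "spin": 0, "grip": 0}, {"slide": [-0.62, 1, 0], "spin": 0, "grip": 0}, {"slide": [-0.62, 1, 0], "spin": 0, "grip": 0}]'

```text
time_s: 4.2
ee_pos: [0.3953, 0.358, 0.2139]
orientation: [0.825, 0.565, 0.0, -0.0]
wrist_force: [0.4, 0.5, -0.3]
opening: 0.0912
```

>>> send_rows --rows '[{"slide": [-0.1, 0.15, 0], "spin": 0.05, "grip": 0}, {"slide": [-0.2, 0.3, 0], "spin": 0.1, "grip": 0}, {"slide": [-0.3, 0.45, 0], "spin": 0.15, "grip": 0}, {"slide": [-0.4, 0.6, 0], "spin": 0.2, "grip": 0}, {"slide": [-0.5, 0.8, 0], "spin": 0.25, "grip": 0}, {"slide": [-0.62, 1, 0], "spin": 0.3, "grip": 0}, {"slide": [-0.62, 1, 0], "spin": 0.34, "grip": 0}, {"slide": [-0.62, 1, 0], "spin": 0.34, "grip": 0}]'

```text
time_s: 5.2
ee_pos: [0.4519, 0.2831, 0.2139]
orientation: [0.998, 0.067, -0.0, -0.0]
wrist_force: [0.6, -0.0, -0.0]
opening: 0.0915
```

```bash
cat > st.py <<'E'
import sys
from h import *
a=eval(sys.argv[1]); y=-.903
s=telemetry.read_state(); print("t",round(s["time_s"],2),np.round(s["ee_pos"],4),"open",np.round(s["opening"],4),"F",np.round(s["wrist_force"],1),"q6",np.round(s["q"][5],2)); print(*move(a,y))
E
python3 st.py '[.5255,.1848,.15]'
```

```text
t 5.2 [0.4519 0.2831 0.2139] open 0.0915 F [ 0.6 -0.  -0. ] q6 0.31
[0.747 1.342 0.797] 0.3303
```

>>> send_rows --rows '[{"slide": [0.15, 0.2, 0.1], "spin": 0.05, "grip": 0}, {"slide": [0.3, 0.4, 0.2], "spin": 0.1, "grip": 0}, {"slide": [0.45, 0.6, 0.3], "spin": 0.15, "grip": 0}, {"slide": [0.6, 0.8, 0.4], "spin": 0.2, "grip": 0}, {"slide": [0.747, 1, 0.5], "spin": 0.25, "grip": 0}, {"slide": [0.747, 1, 0.6], "spin": 0.3, "grip": 0}, {"slide": [0.747, 1, 0.6], "spin": 0.33, "grip": 0}, {"slide": [0.747, 1, 0.6], "spin": 0.33, "grip": 0}]'

```text
time_s: 6.2
ee_pos: [0.5216, 0.2123, 0.1657]
orientation: [0.901, -0.434, -0.0, -0.0]
wrist_force: [-0.3, 1.2, 0.4]
opening: 0.091
```

```bash
python3 st.py '[.5255,.1848,.1]'
```

```text
t 6.2 [0.5216 0.2123 0.1657] open 0.091 F [-0.3  1.2  0.4] q6 1.18
[0.301 0.176 0.821] 0.0015
```

>>> send_rows --rows '[{"slide": [0.1, 0.06, 0.2], "spin": 0.002, "grip": 60}, {"slide": [0.2, 0.12, 0.4], "spin": 0.002, "grip": 60}, {"slide": [0.3, 0.176, 0.6], "spin": 0.002, "grip": 60}, {"slide": [0.3, 0.176, 0.82], "spin": 0.002, "grip": 60}, {"slide": [0.3, 0.176, 0.82], "spin": 0.002, "grip": 60}, {"slide": [0.3, 0.176, 0.82], "spin": 0.002, "grip": 60}, {"slide": [0.3, 0.176, 0.82], "spin": 0.002, "grip": 60}, {"slide": [0.3, 0.176, 0.82], "spin": 0.002, "grip": 60}]'

```text
time_s: 7.2
ee_pos: [0.5257, 0.185, 0.1006]
orientation: [0.9, -0.437, -0.0, -0.0]
wrist_force: [-0.0, -0.4, -0.2]
opening: 0.0697
```

```bash
python3 st.py '[.5255,.1848,.032]'
python3 - <<'E'
from h import *
im,d=viewer.capture("scene"); s=telemetry.read_state(); Rm=R.from_quat(s["orientation"]).as_matrix()
o=s["opening"]/2; P=[s["ee_pos"]+Rm@np.array(v) for v in ([o,.016,0],[o,-.016,0],[-o,.016,0],[-o,-.016,0])]
for p in proj("scene",P): cv2.circle(im,(int(p[1]),int(p[0])),0,(0,0,255),-1)
c=proj("scene",[s["ee_pos"]])[0].astype(int); print(c)
cv2.imwrite("pics/b.png",cv2.resize(im[c[0]-60:c[0]+70,c[1]-80:c[1]+80],None,fx=4.5,fy=4.5,interpolation=cv2.INTER_NEAREST))
E
```

```text
t 7.2 [0.5257 0.185  0.1006] open 0.0697 F [-0.  -0.4 -0.2] q6 1.13
[0.    0.005 0.858] -0.0003
[149 233]
```

View pics/b.png

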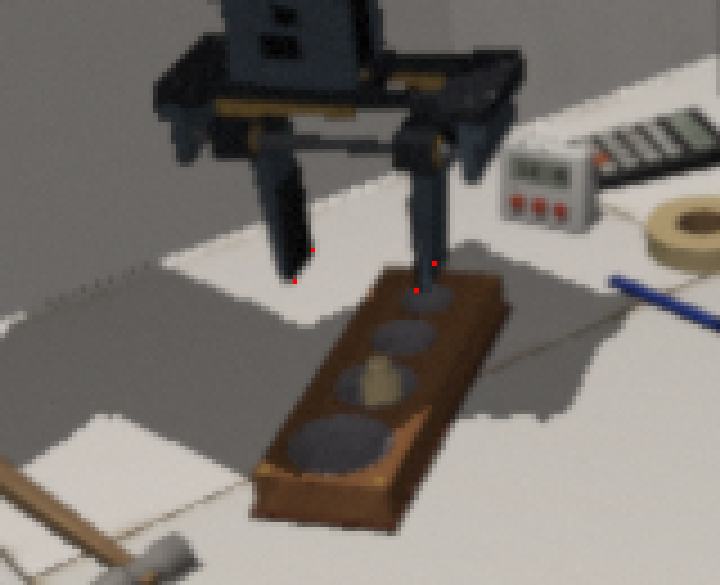

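The projected tips match the fingers within about a pixel (left 294,281; right 416,290), and M is below between them. Descend and grip.

>>> send_rows --rows '[{"slide": [0, 0, 0.15], "spin": 0, "grip": 60}, {"slide": [0, 0, 0.3], "spin": 0, "grip": 60}, {"slide": [0, 0, 0.45], "spin": 0, "grip": 60}, {"slide": [0, 0, 0.6], "spin": 0, "grip": 60}, {"slide": [0, 0, 0.75], "spin": 0, "grip": 60}, {"slide": [0, 0, 0.845], "spin": 0, "grip": 60}, {"slide": [0, 0, 0.845], "spin": 0, "grip": 150}, {"slide": [0, 0, 0.845], "spin": 0, "grip": 255}]'

```text
time_s: 8.25
ee_pos: [0.5259, 0.1851, 0.0332]
orientation: [0.9, -0.437, 0.0, -0.001]
wrist_force: [-0.3, -0.0, 0.2]
opening: 0.053
```

>>> send_rows --rows '[{"slide": [0, 0, 0], "spin": 0, "grip": 255}, {"slide": [0, 0, 0], "spin": 0, "grip": 255}, {"slide": [0, 0, 0], "spin": 0, "grip": 255}, {"slide": [0, 0, 0], "spin": 0, "grip": 255}, {"slide": [0, 0, 0], "spin": 0, "grip": 255}, {"slide": [0, 0, 0], "spin": 0, "grip": 255}, {"slide": [0, 0, 0], "spin": 0, "grip": 255}, {"slide": [0, 0, 0], "spin": 0, "grip": 255}]'

```text
time_s: 9.25
ee_pos: [0.526, 0.1851, 0.0332]
orientation: [0.9, -0.437, 0.0, -0.001]
wrist_force: [-0.4, -0.2, 4.2]
opening: 0.0213
```

>>> send_rows --rows '[{"slide": [0, 0, -0.15], "spin": 0, "grip": 255}, {"slide": [0, 0, -0.3], "spin": 0, "grip": 255}, {"slide": [0, 0, -0.45], "spin": 0, "grip": 255}, {"slide": [0, 0, -0.45], "spin": 0, "grip": 255}, {"slide": [0, -0.25, -0.45], "spin": 0, "grip": 255}, {"slide": [0, -0.5, -0.45], "spin": 0, "grip": 255}, {"slide": [0, -0.6, -0.45], "spin": 0, "grip": 255}, {"slide": [0, -0.6, -0.45], "spin": 0, "grip": 255}]'

```text
time_s: 10.25
ee_pos: [0.5635, 0.2147, 0.0689]
orientation: [0.9, -0.437, -0.0, -0.0]
wrist_force: [0.2, -0.1, -1.1]
opening: 0.0212
```

```bash
python3 st.py '[.5652,.2203,.037]'
python3 - <<'E'
from h import *
im,d=viewer.capture("scene"); s=telemetry.read_state(); 
P=[s["ee_pos"],s["ee_pos"]-[0,0,.021]]
c=proj("scene",P)[0].astype(int); print(c)
cv2.imwrite("pics/c.png",cv2.resize(im[c[0]-50:c[0]+50,c[1]-60:c[1]+60],None,fx=5,fy=5,interpolation=cv2.INTER_CUBIC))
E
```

```text
t 10.25 [0.5635 0.2147 0.0689] open 0.0212 F [ 0.2 -0.1 -1.1] q6 1.17
[-0.041 -0.06   0.399] -0.0003
[150 241]
```

View pics/c.png

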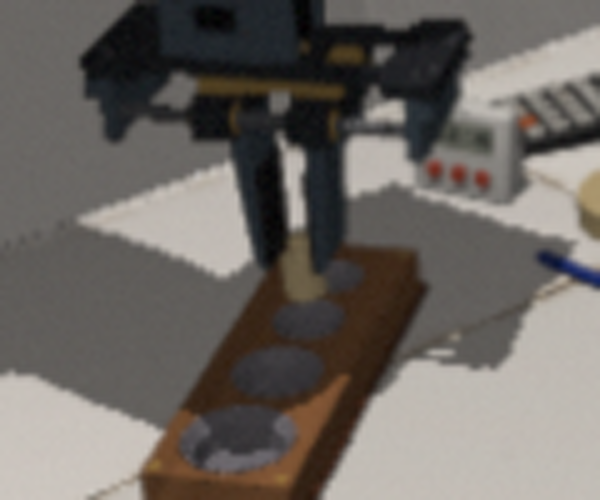

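M is held upright above pocket_m (its base at 303,298 in the crop, pocket at 310,318), and pocket_l is empty. Lower.

>>> send_rows --rows '[{"slide": [-0.04, -0.06, 0], "spin": 0, "grip": 255}, {"slide": [-0.04, -0.06, 0.1], "spin": 0, "grip": 255}, {"slide": [-0.04, -0.06, 0.18], "spin": 0, "grip": 255}, {"slide": [-0.04, -0.06, 0.24], "spin": 0, "grip": 255}, {"slide": [-0.04, -0.06, 0.3], "spin": 0, "grip": 255}, {"slide": [-0.04, -0.06, 0.36], "spin": 0, "grip": 255}, {"slide": [-0.04, -0.06, 0.4], "spin": 0, "grip": 255}, {"slide": [-0.04, -0.06, 0.4], "spin": 0, "grip": 255}]'

```text
time_s: 11.3
ee_pos: [0.5647, 0.2199, 0.0367]
orientation: [0.9, -0.437, -0.0, -0.0]
wrist_force: [0.2, -0.1, -0.4]
opening: 0.021
```

>>> send_rows --rows '[{"slide": [0, 0, 0], "spin": 0, "grip": 150}, {"slide": [0, 0, 0], "spin": 0, "grip": 150}, {"slide": [0, 0, 0], "spin": 0, "grip": 120}, {"slide": [0, 0, 0], "spin": 0, "grip": 120}, {"slide": [0, 0, -0.2], "spin": 0, "grip": 100}, {"slide": [0, 0, -0.4], "spin": 0, "grip": 100}, {"slide": [0, 0, -0.7], "spin": 0, "grip": 100}, {"slide": [0, 0, -1], "spin": 0, "grip": 100}]'

```text
time_s: 12.3
ee_pos: [0.565, 0.2199, 0.1188]
orientation: [0.9, -0.437, 0.0, -0.001]
wrist_force: [0.1, 0.6, 0.5]
opening: 0.0553
```

```bash
python3 st.py '[.667,-.105,.11]'
python3 - <<'E'
from meas import *
im,d=viewer.capture("scene"); np.save("d_scene1.npy",d)
c=proj("scene",[.565,.22,.03])[0].astype(int)
C=cloud("scene",d); print(weight("scene",C,(.565,.22),.033,.012,.018))
cv2.imwrite("pics/d.png",cv2.resize(im[c[0]-40:c[0]+50,c[1]-55:c[1]+55],None,fx=5,fy=5,interpolation=cv2.INTER_CUBIC))
E
```

```text
t 12.3 [0.565  0.2199 0.1188] open 0.0553 F [0.1 0.6 0.5] q6 1.18
[3.98  1.51  0.107] -0.0003
(array([0.5634, 0.2166, 0.5632, 0.2162, 0.0461]), np.int64(19))
```

View pics/d.png

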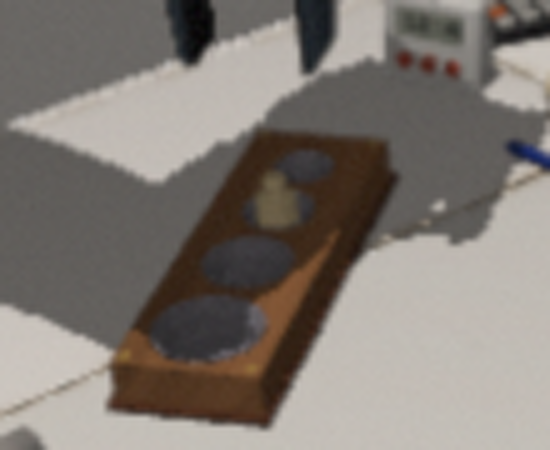

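M stands upright in pocket_m (275,205 in the crop). Now to S.

>>> send_rows --rows '[{"slide": [0.17, 0.06, 0], "spin": 0, "grip": 100}, {"slide": [0.34, 0.12, 0], "spin": 0, "grip": 100}, {"slide": [0.5, 0.18, 0], "spin": 0, "grip": 100}, {"slide": [0.67, 0.25, 0], "spin": 0, "grip": 100}, {"slide": [0.84, 0.32, 0], "spin": 0, "grip": 100}, {"slide": [1, 0.38, 0], "spin": 0, "grip": 100}, {"slide": [1, 0.38, 0], "spin": 0, "grip": 100}, {"slide": [1, 0.38, 0], "spin": 0, "grip": 100}]'

```text
time_s: 13.35
ee_pos: [0.5919, 0.1389, 0.1218]
orientation: [0.9, -0.437, 0.001, -0.002]
wrist_force: [-0.4, 1.1, 0.3]
opening: 0.0555
```

>>> send_rows --rows '[{"slide": [0.17, 0.06, 0], "spin": 0, "grip": 100}, {"slide": [0.34, 0.12, 0], "spin": 0, "grip": 100}, {"slide": [0.5, 0.18, 0], "spin": 0, "grip": 100}, {"slide": [0.67, 0.25, 0], "spin": 0, "grip": 100}, {"slide": [0.84, 0.32, 0], "spin": 0, "grip": 100}, {"slide": [1, 0.38, 0], "spin": 0, "grip": 100}, {"slide": [1, 0.38, 0], "spin": 0, "grip": 100}, {"slide": [1, 0.38, 0], "spin": 0, "grip": 100}]'

```text
time_s: 14.35
ee_pos: [0.6174, 0.0575, 0.1217]
orientation: [0.9, -0.437, 0.001, -0.002]
wrist_force: [-0.2, -0.5, -0.1]
opening: 0.0555
```

>>> send_rows --rows '[{"slide": [0.17, 0.06, 0], "spin": 0, "grip": 100}, {"slide": [0.34, 0.12, 0], "spin": 0, "grip": 100}, {"slide": [0.5, 0.18, 0], "spin": 0, "grip": 100}, {"slide": [0.67, 0.25, 0], "spin": 0, "grip": 100}, {"slide": [0.84, 0.32, 0], "spin": 0, "grip": 100}, {"slide": [1, 0.38, 0], "spin": 0, "grip": 100}, {"slide": [1, 0.38, 0], "spin": 0, "grip": 100}, {"slide": [1, 0.38, 0], "spin": 0, "grip": 100}]'

```text
time_s: 15.35
ee_pos: [0.6428, -0.024, 0.1216]
orientation: [0.9, -0.437, 0.001, -0.002]
wrist_force: [0.3, 0.2, 0.3]
opening: 0.0555
```

>>> send_rows --rows '[{"slide": [0.17, 0.06, 0], "spin": 0, "grip": 100}, {"slide": [0.34, 0.12, 0.1], "spin": 0, "grip": 100}, {"slide": [0.5, 0.18, 0.2], "spin": 0, "grip": 100}, {"slide": [0.67, 0.25, 0.3], "spin": 0, "grip": 100}, {"slide": [0.84, 0.32, 0.4], "spin": 0, "grip": 100}, {"slide": [0.98, 0.37, 0.5], "spin": 0, "grip": 100}, {"slide": [0.98, 0.37, 0.5], "spin": 0, "grip": 100}, {"slide": [0.98, 0.37, 0.5], "spin": 0, "grip": 100}]'

```text
time_s: 16.35
ee_pos: [0.6682, -0.1035, 0.0816]
orientation: [0.9, -0.437, 0.001, -0.002]
wrist_force: [0.4, 0.4, 0.0]
opening: 0.0554
```

```bash
python3 st.py '[.667,-.105,.013]'
python3 - <<'E'
from h import *
im,d=viewer.capture("scene"); s=telemetry.read_state(); Rm=R.from_quat(s["orientation"]).as_matrix()
e=s["ee_pos"]*[1,1,0]; P=[e+[0,0,.021]]+[e+[0,0,.021]+Rm@np.array([a,0,0]) for a in (-.027,.027)]
for p in proj("scene",P): cv2.circle(im,(int(round(p[1])),int(round(p[0]))),0,(0,0,255),-1)
c=proj("scene",P)[0].astype(int); print(c)
cv2.imwrite("pics/e.png",cv2.resize(im[c[0]-45:c[0]+30,c[1]-50:c[1]+50],None,fx=6,fy=6,interpolation=cv2.INTER_NEAREST))
E
```

```text
t 16.35 [ 0.6682 -0.1035  0.0816] open 0.0554 F [0.4 0.4 0. ] q6 0.66
[0.005 0.028 0.858] -0.0003
[203 357]
```

View pics/e.png

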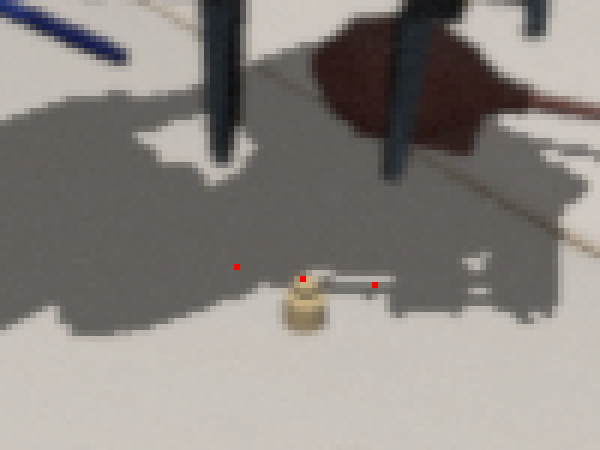

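S's knob top (306,281) lies on the projected TCP axis (303,279). Descend and grip.

>>> send_rows --rows '[{"slide": [0, 0.02, 0.15], "spin": 0, "grip": 100}, {"slide": [0, 0.02, 0.3], "spin": 0, "grip": 100}, {"slide": [0, 0.02, 0.45], "spin": 0, "grip": 100}, {"slide": [0, 0.02, 0.6], "spin": 0, "grip": 100}, {"slide": [0, 0.02, 0.75], "spin": 0, "grip": 100}, {"slide": [0, 0.02, 0.85], "spin": 0, "grip": 100}, {"slide": [0, 0.02, 0.85], "spin": 0, "grip": 120}, {"slide": [0, 0.02, 0.85], "spin": 0, "grip": 180}]' --squeeze 12

```text
time_s: 17.4
ee_pos: [0.6676, -0.1043, 0.0141]
orientation: [0.9, -0.437, 0.002, -0.002]
wrist_force: [0.9, 0.3, 0.3]
opening: 0.0413
```

>>> send_rows --rows '[{"slide": [0, 0, 0], "spin": 0, "grip": 255}, {"slide": [0, 0, 0], "spin": 0, "grip": 255}, {"slide": [0, 0, 0], "spin": 0, "grip": 255}, {"slide": [0, 0, 0], "spin": 0, "grip": 255}, {"slide": [0, 0, 0], "spin": 0, "grip": 255}, {"slide": [0, 0, -0.1], "spin": 0, "grip": 255}, {"slide": [0, 0, -0.3], "spin": 0, "grip": 255}, {"slide": [0, 0, -0.5], "spin": 0, "grip": 255}]'

```text
time_s: 18.4
ee_pos: [0.6676, -0.1044, 0.0556]
orientation: [0.9, -0.437, 0.002, -0.002]
wrist_force: [-0.8, -0.9, -0.1]
opening: 0.015
```

```bash
python3 st.py '[.6007,.248,.07]'
python3 - <<'E'
from h import *
im,d=viewer.capture("scene"); s=telemetry.read_state()
c=proj("scene",[s["ee_pos"]])[0].astype(int)
cv2.imwrite("pics/f.png",cv2.resize(im[c[0]-35:c[0]+30,c[1]-40:c[1]+40],None,fx=6,fy=6,interpolation=cv2.INTER_CUBIC))
E
```

```text
t 18.4 [ 0.6676 -0.1044  0.0556] open 0.015 F [-0.8 -0.9 -0.1] q6 0.66
[-3.978 -2.069 -0.175] -0.0002
```

View pics/f.png

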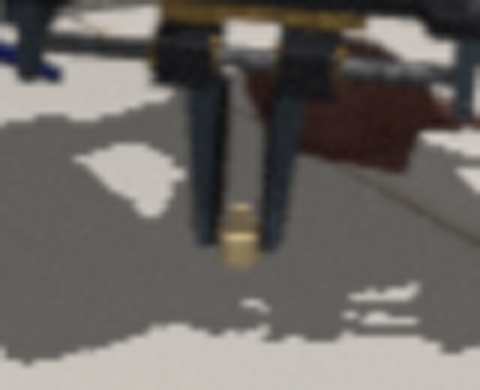

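S is held upright between the tips (238,245). Carry it to pocket_s.

>>> send_rows --rows '[{"slide": [-0.1, -0.05, -0.2], "spin": 0, "grip": 255}, {"slide": [-0.3, -0.15, -0.4], "spin": 0, "grip": 255}, {"slide": [-0.5, -0.26, -0.4], "spin": 0, "grip": 255}, {"slide": [-0.7, -0.36, -0.4], "spin": 0, "grip": 255}, {"slide": [-0.9, -0.46, -0.4], "spin": 0, "grip": 255}, {"slide": [-1, -0.52, -0.4], "spin": 0, "grip": 255}, {"slide": [-1, -0.52, -0.4], "spin": 0, "grip": 255}, {"slide": [-1, -0.52, -0.4], "spin": 0, "grip": 255}]'

```text
time_s: 19.45
ee_pos: [0.6518, -0.0165, 0.0897]
orientation: [0.9, -0.437, 0.003, -0.002]
wrist_force: [0.6, -0.1, 0.1]
opening: 0.0152
```

>>> send_rows --rows '[{"slide": [-0.1, -0.05, 0], "spin": 0, "grip": 255}, {"slide": [-0.3, -0.15, 0], "spin": 0, "grip": 255}, {"slide": [-0.5, -0.26, 0], "spin": 0, "grip": 255}, {"slide": [-0.7, -0.36, 0], "spin": 0, "grip": 255}, {"slide": [-0.9, -0.46, 0], "spin": 0, "grip": 255}, {"slide": [-1, -0.52, 0], "spin": 0, "grip": 255}, {"slide": [-1, -0.52, 0], "spin": 0, "grip": 255}, {"slide": [-1, -0.52, 0], "spin": 0, "grip": 255}]'

```text
time_s: 20.45
ee_pos: [0.6352, 0.0716, 0.0897]
orientation: [0.9, -0.437, 0.003, -0.002]
wrist_force: [-0.7, -0.3, 0.3]
opening: 0.0148
```

>>> send_rows --rows '[{"slide": [-0.1, -0.05, 0], "spin": 0, "grip": 255}, {"slide": [-0.3, -0.15, 0], "spin": 0, "grip": 255}, {"slide": [-0.5, -0.26, 0], "spin": 0, "grip": 255}, {"slide": [-0.7, -0.36, 0], "spin": 0, "grip": 255}, {"slide": [-0.9, -0.46, 0], "spin": 0, "grip": 255}, {"slide": [-1, -0.52, 0], "spin": 0, "grip": 255}, {"slide": [-1, -0.52, 0], "spin": 0, "grip": 255}, {"slide": [-1, -0.52, 0], "spin": 0, "grip": 255}]'

```text
time_s: 21.45
ee_pos: [0.6185, 0.1599, 0.0897]
orientation: [0.899, -0.437, 0.004, -0.002]
wrist_force: [0.4, 0.0, 0.0]
opening: 0.0152
```

>>> send_rows --rows '[{"slide": [-0.1, -0.05, 0], "spin": 0, "grip": 255}, {"slide": [-0.3, -0.15, 0], "spin": 0, "grip": 255}, {"slide": [-0.5, -0.26, 0], "spin": 0, "grip": 255}, {"slide": [-0.7, -0.36, 0], "spin": 0, "grip": 255}, {"slide": [-0.9, -0.46, 0], "spin": 0, "grip": 255}, {"slide": [-0.97, -0.5, 0], "spin": 0, "grip": 255}, {"slide": [-0.97, -0.5, 0], "spin": 0, "grip": 255}, {"slide": [-0.97, -0.5, 0], "spin": 0, "grip": 255}]'

```text
time_s: 22.45
ee_pos: [0.6021, 0.2451, 0.0896]
orientation: [0.899, -0.437, 0.004, -0.002]
wrist_force: [-0.6, 0.1, -1.0]
opening: 0.0153
```

```bash
python3 st.py '[.6007,.248,.033]'
```

```text
t 22.45 [0.6021 0.2451 0.0896] open 0.0153 F [-0.6  0.1 -1. ] q6 1.2
[-0.042 -0.003  0.707] -0.0005
```

>>> send_rows --rows '[{"slide": [-0.04, 0, 0.15], "spin": 0, "grip": 255}, {"slide": [-0.04, 0, 0.3], "spin": 0, "grip": 255}, {"slide": [-0.04, 0, 0.4], "spin": 0, "grip": 255}, {"slide": [-0.04, 0, 0.48], "spin": 0, "grip": 255}, {"slide": [-0.04, 0, 0.56], "spin": 0, "grip": 255}, {"slide": [-0.04, 0, 0.64], "spin": 0, "grip": 255}, {"slide": [-0.04, 0, 0.7], "spin": 0, "grip": 255}, {"slide": [-0.04, 0, 0.71], "spin": 0, "grip": 255}]'

```text
time_s: 23.45
ee_pos: [0.6005, 0.2476, 0.0325]
orientation: [0.899, -0.437, 0.003, -0.002]
wrist_force: [0.0, 0.3, -0.4]
opening: 0.0151
```

>>> send_rows --rows '[{"slide": [0, 0, 0], "spin": 0, "grip": 190}, {"slide": [0, 0, 0], "spin": 0, "grip": 170}, {"slide": [0, 0, 0], "spin": 0, "grip": 150}, {"slide": [0, 0, 0], "spin": 0, "grip": 150}, {"slide": [0, 0, -0.2], "spin": 0, "grip": 120}, {"slide": [0, 0, -0.5], "spin": 0, "grip": 90}, {"slide": [0, 0, -0.8], "spin": 0, "grip": 90}, {"slide": [0, 0, -1], "spin": 0, "grip": 90}]' --squeeze 30

```text
time_s: 24.45
ee_pos: [0.6003, 0.2477, 0.1146]
orientation: [0.899, -0.437, 0.004, -0.003]
wrist_force: [-0.5, -0.2, -0.8]
opening: 0.0588
```

```bash
python3 st.py '[.5785,-.2075,.1]'
python3 - <<'E'
from meas import *
im,d=viewer.capture("scene")
c=proj("scene",[.585,.23,.03])[0].astype(int)
C=cloud("scene",d); print(weight("scene",C,(.6,.247),.021,.012,.016))
cv2.imwrite("pics/g.png",cv2.resize(im[c[0]-30:c[0]+40,c[1]-40:c[1]+40],None,fx=6,fy=6,interpolation=cv2.INTER_CUBIC))
E
```

```text
t 24.45 [0.6003 0.2477 0.1146] open 0.0588 F [-0.5 -0.2 -0.8] q6 1.21
[4.305 3.732 0.173] -0.0006
(array([0.6022, 0.2465, 0.5983, 0.2437, 0.0298]), np.int64(40))
```

View pics/g.png

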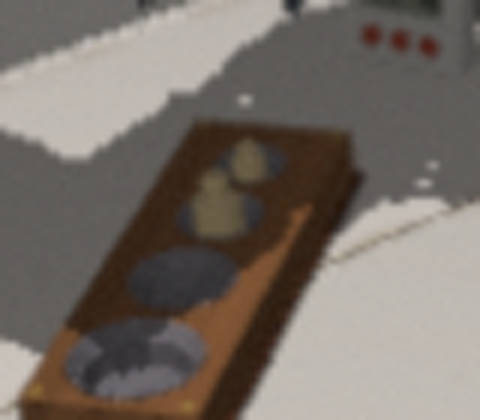

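S (250,160) and M (215,210) both stand upright in their pockets. Now to L.

>>> send_rows --rows '[{"slide": [0.2, 0.18, 0], "spin": 0, "grip": 60}, {"slide": [0.4, 0.35, 0], "spin": 0, "grip": 60}, {"slide": [0.6, 0.52, 0], "spin": 0, "grip": 60}, {"slide": [0.8, 0.7, 0], "spin": 0, "grip": 60}, {"slide": [0.98, 0.85, 0], "spin": 0, "grip": 60}, {"slide": [0.98, 0.85, 0], "spin": 0, "grip": 60}, {"slide": [0.98, 0.85, 0], "spin": 0, "grip": 60}, {"slide": [0.98, 0.85, 0], "spin": 0, "grip": 60}]'

```text
time_s: 25.5
ee_pos: [0.5961, 0.1449, 0.1159]
orientation: [0.9, -0.437, 0.005, -0.003]
wrist_force: [0.4, 0.7, 0.2]
opening: 0.0698
```

>>> send_rows --rows '[{"slide": [0.2, 0.18, 0], "spin": 0, "grip": 60}, {"slide": [0.4, 0.35, 0], "spin": 0, "grip": 60}, {"slide": [0.6, 0.52, 0], "spin": 0, "grip": 60}, {"slide": [0.8, 0.7, 0], "spin": 0, "grip": 60}, {"slide": [0.98, 0.85, 0], "spin": 0, "grip": 60}, {"slide": [0.98, 0.85, 0], "spin": 0, "grip": 60}, {"slide": [0.98, 0.85, 0], "spin": 0, "grip": 60}, {"slide": [0.98, 0.85, 0], "spin": 0, "grip": 60}]'

```text
time_s: 26.5
ee_pos: [0.5911, 0.0418, 0.1157]
orientation: [0.9, -0.437, 0.005, -0.004]
wrist_force: [0.6, -0.1, 1.4]
opening: 0.0694
```

>>> send_rows --rows '[{"slide": [0.2, 0.18, 0], "spin": 0, "grip": 60}, {"slide": [0.4, 0.35, 0], "spin": 0, "grip": 60}, {"slide": [0.6, 0.52, 0], "spin": 0, "grip": 60}, {"slide": [0.8, 0.7, 0], "spin": 0, "grip": 60}, {"slide": [0.98, 0.85, 0], "spin": 0, "grip": 60}, {"slide": [0.98, 0.85, 0], "spin": 0, "grip": 60}, {"slide": [0.98, 0.85, 0], "spin": 0, "grip": 60}, {"slide": [0.98, 0.85, 0], "spin": 0, "grip": 60}]'

```text
time_s: 27.5
ee_pos: [0.5862, -0.0614, 0.1153]
orientation: [0.9, -0.436, 0.005, -0.004]
wrist_force: [-1.2, -0.1, -0.1]
opening: 0.0695
```

>>> send_rows --rows '[{"slide": [0.2, 0.18, 0], "spin": 0, "grip": 60}, {"slide": [0.4, 0.35, 0], "spin": 0, "grip": 60}, {"slide": [0.6, 0.52, 0], "spin": 0, "grip": 60}, {"slide": [0.8, 0.7, 0], "spin": 0, "grip": 60}, {"slide": [0.98, 0.85, 0], "spin": 0, "grip": 60}, {"slide": [0.98, 0.85, 0], "spin": 0, "grip": 60}, {"slide": [0.98, 0.85, 0], "spin": 0, "grip": 60}, {"slide": [0.98, 0.85, 0], "spin": 0, "grip": 60}]'

```text
time_s: 28.5
ee_pos: [0.5814, -0.1644, 0.115]
orientation: [0.9, -0.436, 0.005, -0.004]
wrist_force: [-0.0, -0.0, -0.5]
opening: 0.0699
```

```bash
python3 st.py '[.5785,-.2075,.08]'
```

```text
t 28.5 [ 0.5814 -0.1644  0.115 ] open 0.0699 F [-0.  -0.  -0.5] q6 0.52
[0.398 0.367 0.436] 0.0003
```

>>> send_rows --rows '[{"slide": [0.1, 0.1, 0.05], "spin": 0, "grip": 60}, {"slide": [0.2, 0.2, 0.15], "spin": 0, "grip": 60}, {"slide": [0.3, 0.3, 0.25], "spin": 0, "grip": 60}, {"slide": [0.4, 0.367, 0.35], "spin": 0, "grip": 60}, {"slide": [0.4, 0.367, 0.436], "spin": 0, "grip": 60}, {"slide": [0.4, 0.367, 0.436], "spin": 0, "grip": 60}, {"slide": [0.4, 0.367, 0.436], "spin": 0, "grip": 60}, {"slide": [0.4, 0.367, 0.436], "spin": 0, "grip": 60}]'

```text
time_s: 29.5
ee_pos: [0.5788, -0.2074, 0.0804]
orientation: [0.9, -0.436, 0.005, -0.004]
wrist_force: [-0.8, -0.4, -0.1]
opening: 0.0696
```

```bash
python3 st.py '[.5785,-.2075,.02]'
python3 - <<'E'
from h import *
im,d=viewer.capture("scene"); s=telemetry.read_state(); Rm=R.from_quat(s["orientation"]).as_matrix()
e=s["ee_pos"]*[1,1,0]; P=[e+[0,0,.044]]+[e+[0,0,.044]+Rm@np.array([a,0,0]) for a in (-.035,.035)]
for p in proj("scene",P): cv2.circle(im,(int(round(p[1])),int(round(p[0]))),0,(0,0,255),-1)
c=proj("scene",P)[0].astype(int); print(c)
cv2.imwrite("pics/i.png",cv2.resize(im[c[0]-40:c[0]+35,c[1]-50:c[1]+50],None,fx=6,fy=6,interpolation=cv2.INTER_NEAREST))
E
```

```text
t 29.5 [ 0.5788 -0.2074  0.0804] open 0.0696 F [-0.8 -0.4 -0.1] q6 0.45
[-0.006  0.012  0.754] 0.0004
[234 363]
```

View pics/i.png

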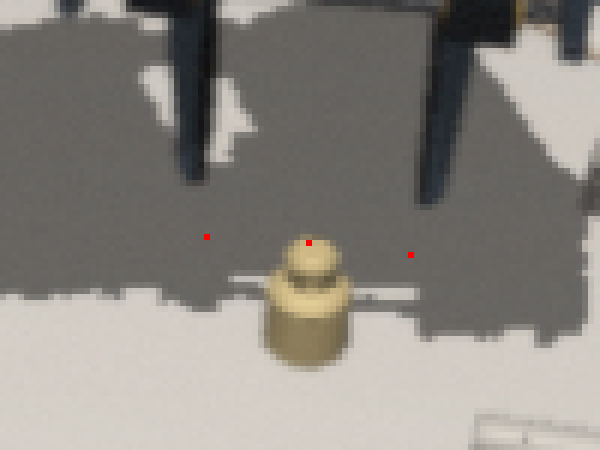

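L is centred between the fingers (knob top 312,242, projected axis 309,242). Descend and grip.

>>> send_rows --rows '[{"slide": [0, 0.01, 0.15], "spin": 0, "grip": 60}, {"slide": [0, 0.01, 0.3], "spin": 0, "grip": 60}, {"slide": [0, 0.01, 0.45], "spin": 0, "grip": 60}, {"slide": [0, 0.01, 0.6], "spin": 0, "grip": 60}, {"slide": [0, 0.01, 0.75], "spin": 0, "grip": 60}, {"slide": [0, 0.01, 0.755], "spin": 0, "grip": 60}, {"slide": [0, 0.01, 0.755], "spin": 0, "grip": 120}, {"slide": [0, 0.01, 0.755], "spin": 0, "grip": 180}]'

```text
time_s: 30.55
ee_pos: [0.5792, -0.208, 0.0204]
orientation: [0.9, -0.436, 0.005, -0.004]
wrist_force: [0.0, -1.2, 0.1]
opening: 0.0524
```

>>> send_rows --rows '[{"slide": [0, 0, 0], "spin": 0, "grip": 255}, {"slide": [0, 0, 0], "spin": 0, "grip": 255}, {"slide": [0, 0, 0], "spin": 0, "grip": 255}, {"slide": [0, 0, 0], "spin": 0, "grip": 255}, {"slide": [0, 0, 0], "spin": 0, "grip": 255}, {"slide": [0, 0, -0.1], "spin": 0, "grip": 255}, {"slide": [0, 0, -0.3], "spin": 0, "grip": 255}, {"slide": [0, 0, -0.5], "spin": 0, "grip": 255}]'

```text
time_s: 31.55
ee_pos: [0.5787, -0.208, 0.0617]
orientation: [0.9, -0.436, 0.005, -0.004]
wrist_force: [0.3, -0.4, -1.7]
opening: 0.028
```

```bash
python3 st.py '[.5245,.1878,.1]'
```

```text
t 31.55 [ 0.5787 -0.208   0.0617] open 0.028 F [ 0.3 -0.4 -1.7] q6 0.45
[-4.298 -2.543 -0.478] 0.0004
```

>>> send_rows --rows '[{"slide": [-0.1, -0.05, -0.2], "spin": 0, "grip": 255}, {"slide": [-0.3, -0.17, -0.4], "spin": 0, "grip": 255}, {"slide": [-0.5, -0.28, -0.48], "spin": 0, "grip": 255}, {"slide": [-0.7, -0.4, -0.48], "spin": 0, "grip": 255}, {"slide": [-0.85, -0.5, -0.48], "spin": 0, "grip": 255}, {"slide": [-1, -0.6, -0.48], "spin": 0, "grip": 255}, {"slide": [-1, -0.6, -0.48], "spin": 0, "grip": 255}, {"slide": [-1, -0.6, -0.48], "spin": 0, "grip": 255}]'

```text
time_s: 32.55
ee_pos: [0.5664, -0.1158, 0.1]
orientation: [0.9, -0.436, 0.005, -0.004]
wrist_force: [-0.4, 0.1, -1.5]
opening: 0.0277
```

>>> send_rows --rows '[{"slide": [-0.15, -0.1, 0], "spin": 0, "grip": 255}, {"slide": [-0.3, -0.17, 0], "spin": 0, "grip": 255}, {"slide": [-0.5, -0.28, 0], "spin": 0, "grip": 255}, {"slide": [-0.7, -0.4, 0], "spin": 0, "grip": 255}, {"slide": [-0.85, -0.5, 0], "spin": 0, "grip": 255}, {"slide": [-1, -0.6, 0], "spin": 0, "grip": 255}, {"slide": [-1, -0.6, 0], "spin": 0, "grip": 255}, {"slide": [-1, -0.6, 0], "spin": 0, "grip": 255}]'

```text
time_s: 33.55
ee_pos: [0.5545, -0.0235, 0.1]
orientation: [0.9, -0.436, 0.005, -0.004]
wrist_force: [0.4, -1.0, -1.8]
opening: 0.0276
```

>>> send_rows --rows '[{"slide": [-0.15, -0.1, 0], "spin": 0, "grip": 255}, {"slide": [-0.3, -0.17, 0], "spin": 0, "grip": 255}, {"slide": [-0.5, -0.28, 0], "spin": 0, "grip": 255}, {"slide": [-0.7, -0.4, 0], "spin": 0, "grip": 255}, {"slide": [-0.85, -0.5, 0], "spin": 0, "grip": 255}, {"slide": [-1, -0.6, 0], "spin": 0, "grip": 255}, {"slide": [-1, -0.6, 0], "spin": 0, "grip": 255}, {"slide": [-1, -0.6, 0], "spin": 0, "grip": 255}]'

```text
time_s: 34.55
ee_pos: [0.5427, 0.0689, 0.1]
orientation: [0.9, -0.436, 0.006, -0.004]
wrist_force: [-0.1, 0.5, -2.2]
opening: 0.0278
```

>>> send_rows --rows '[{"slide": [-0.15, -0.1, 0], "spin": 0, "grip": 255}, {"slide": [-0.3, -0.17, 0], "spin": 0, "grip": 255}, {"slide": [-0.5, -0.28, 0], "spin": 0, "grip": 255}, {"slide": [-0.7, -0.4, 0], "spin": 0, "grip": 255}, {"slide": [-0.85, -0.5, 0], "spin": 0, "grip": 255}, {"slide": [-1, -0.6, 0], "spin": 0, "grip": 255}, {"slide": [-1, -0.6, 0], "spin": 0, "grip": 255}, {"slide": [-1, -0.6, 0], "spin": 0, "grip": 255}]'

```text
time_s: 35.55
ee_pos: [0.5307, 0.1612, 0.0999]
orientation: [0.9, -0.436, 0.006, -0.003]
wrist_force: [-0.1, -0.5, -1.8]
opening: 0.0281
```

```bash
python3 st.py '[.5245,.1878,.07]'
```

```text
t 35.55 [0.5307 0.1612 0.0999] open 0.0281 F [-0.1 -0.5 -1.8] q6 1.09
[-0.311 -0.142  0.374] 0.0005
```

>>> send_rows --rows '[{"slide": [-0.1, -0.05, 0], "spin": 0, "grip": 255}, {"slide": [-0.2, -0.1, 0], "spin": 0, "grip": 255}, {"slide": [-0.311, -0.142, 0], "spin": 0, "grip": 255}, {"slide": [-0.311, -0.142, 0.15], "spin": 0, "grip": 255}, {"slide": [-0.311, -0.142, 0.25], "spin": 0, "grip": 255}, {"slide": [-0.311, -0.142, 0.37], "spin": 0, "grip": 255}, {"slide": [-0.311, -0.142, 0.37], "spin": 0, "grip": 255}, {"slide": [-0.311, -0.142, 0.37], "spin": 0, "grip": 255}]'

```text
time_s: 36.55
ee_pos: [0.5246, 0.1877, 0.0703]
orientation: [0.9, -0.436, 0.006, -0.003]
wrist_force: [0.2, -0.3, -1.7]
opening: 0.0278
```

```bash
python3 st.py '[.5245,.1878,.033]'
python3 - <<'E'
from h import *
im,d=viewer.capture("scene"); s=telemetry.read_state()
c=proj("scene",[s["ee_pos"]])[0].astype(int)
cv2.imwrite("pics/j.png",cv2.resize(im[c[0]-35:c[0]+40,c[1]-45:c[1]+45],None,fx=6,fy=6,interpolation=cv2.INTER_CUBIC))
E
```

```text
t 36.55 [0.5246 0.1877 0.0703] open 0.0278 F [ 0.2 -0.3 -1.7] q6 1.14
[-0.005  0.006  0.466] 0.0005
```

View pics/j.png

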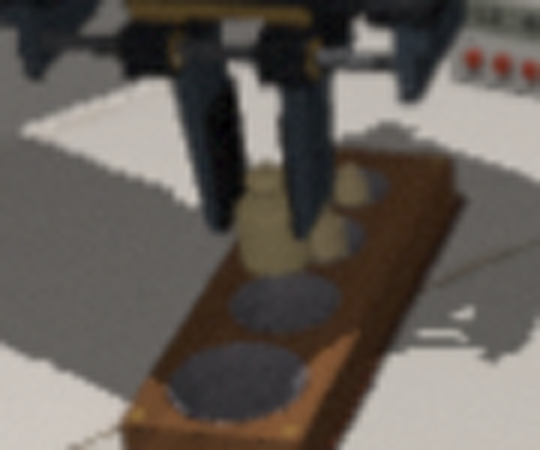

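L is upright above pocket_l (base 275,262; pocket 285,302). Lower.

>>> send_rows --rows '[{"slide": [0, 0, 0.08], "spin": 0, "grip": 255}, {"slide": [0, 0, 0.16], "spin": 0, "grip": 255}, {"slide": [0, 0, 0.24], "spin": 0, "grip": 255}, {"slide": [0, 0, 0.32], "spin": 0, "grip": 255}, {"slide": [0, 0, 0.38], "spin": 0, "grip": 255}, {"slide": [0, 0, 0.43], "spin": 0, "grip": 255}, {"slide": [0, 0, 0.467], "spin": 0, "grip": 255}, {"slide": [0, 0, 0.467], "spin": 0, "grip": 255}]'

```text
time_s: 37.6
ee_pos: [0.5252, 0.1878, 0.033]
orientation: [0.9, -0.436, 0.006, -0.003]
wrist_force: [0.0, -1.3, -2.2]
opening: 0.0277
```

>>> send_rows --rows '[{"slide": [0, 0, 0], "spin": 0, "grip": 160}, {"slide": [0, 0, 0], "spin": 0, "grip": 140}, {"slide": [0, 0, 0], "spin": 0, "grip": 120}, {"slide": [0, 0, 0], "spin": 0, "grip": 110}, {"slide": [0, 0, -0.2], "spin": 0, "grip": 90}, {"slide": [0, 0, -0.5], "spin": 0, "grip": 60}, {"slide": [0, 0, -0.8], "spin": 0, "grip": 40}, {"slide": [0, 0, -1], "spin": 0, "grip": 40}]' --squeeze 40

```text
time_s: 38.6
ee_pos: [0.5246, 0.1878, 0.115]
orientation: [0.9, -0.436, 0.006, -0.004]
wrist_force: [-0.0, 0.1, -0.6]
opening: 0.0769
```

```bash
python3 st.py '[.449,-.131,.115]'
python3 - <<'E'
from meas import *
im,d=viewer.capture("scene")
c=proj("scene",[.56,.215,.03])[0].astype(int)
C=cloud("scene",d); print(weight("scene",C,(.525,.188),.044,.012,.016))
cv2.imwrite("pics/k.png",cv2.resize(im[c[0]-30:c[0]+40,c[1]-40:c[1]+40],None,fx=6,fy=6,interpolation=cv2.INTER_CUBIC))
E
```

```text
t 38.6 [0.5246 0.1878 0.115 ] open 0.0769 F [-0.   0.1 -0.6] q6 1.14
[ 2.539  3.213 -0.021] 0.0005
(array([0.5218, 0.1859, 0.5223, 0.1837, 0.0546]), np.int64(28))
```

View pics/k.png

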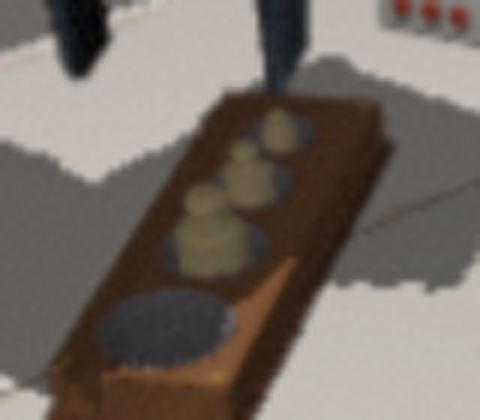

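L stands upright in pocket_l (210,235), with M and S behind it. Now XL.

>>> send_rows --rows '[{"slide": [0.16, 0.2, 0], "spin": 0, "grip": 20}, {"slide": [0.32, 0.4, 0], "spin": 0, "grip": 20}, {"slide": [0.48, 0.6, 0], "spin": 0, "grip": 20}, {"slide": [0.64, 0.8, 0], "spin": 0, "grip": 20}, {"slide": [0.79, 1, 0], "spin": 0, "grip": 20}, {"slide": [0.79, 1, 0], "spin": 0, "grip": 20}, {"slide": [0.79, 1, 0], "spin": 0, "grip": 20}, {"slide": [0.79, 1, 0], "spin": 0, "grip": 20}]'

```text
time_s: 39.65
ee_pos: [0.5018, 0.0891, 0.1157]
orientation: [0.9, -0.435, 0.007, -0.005]
wrist_force: [-0.1, 0.3, 1.0]
opening: 0.0843
```

>>> send_rows --rows '[{"slide": [0.16, 0.2, 0], "spin": 0, "grip": 20}, {"slide": [0.32, 0.4, 0], "spin": 0, "grip": 20}, {"slide": [0.48, 0.6, 0], "spin": 0, "grip": 20}, {"slide": [0.64, 0.8, 0], "spin": 0, "grip": 20}, {"slide": [0.79, 1, 0], "spin": 0, "grip": 20}, {"slide": [0.79, 1, 0], "spin": 0, "grip": 20}, {"slide": [0.79, 1, 0], "spin": 0, "grip": 20}, {"slide": [0.79, 1, 0], "spin": 0, "grip": 20}]'

```text
time_s: 40.65
ee_pos: [0.4785, -0.0094, 0.115]
orientation: [0.9, -0.435, 0.007, -0.005]
wrist_force: [-0.8, -0.3, -0.1]
opening: 0.084
```

>>> send_rows --rows '[{"slide": [0.16, 0.2, 0], "spin": 0, "grip": 20}, {"slide": [0.32, 0.4, 0], "spin": 0, "grip": 20}, {"slide": [0.48, 0.6, 0], "spin": 0, "grip": 20}, {"slide": [0.64, 0.8, 0], "spin": 0, "grip": 20}, {"slide": [0.79, 1, 0], "spin": 0, "grip": 20}, {"slide": [0.79, 1, 0], "spin": 0, "grip": 20}, {"slide": [0.79, 1, 0], "spin": 0, "grip": 20}, {"slide": [0.79, 1, 0], "spin": 0, "grip": 20}]'

```text
time_s: 41.65
ee_pos: [0.4553, -0.1079, 0.1144]
orientation: [0.901, -0.435, 0.007, -0.005]
wrist_force: [-0.1, -0.1, 0.6]
opening: 0.0842
```

```bash
python3 st.py '[.449,-.131,.09]'
```

```text
t 41.65 [ 0.4553 -0.1079  0.1144] open 0.0842 F [-0.1 -0.1  0.6] q6 0.53
[0.174 0.246 0.303] 0.0011
```

>>> send_rows --rows '[{"slide": [0.1, 0.1, 0], "spin": 0, "grip": 20}, {"slide": [0.174, 0.2, 0.1], "spin": 0, "grip": 20}, {"slide": [0.174, 0.246, 0.2], "spin": 0, "grip": 20}, {"slide": [0.174, 0.246, 0.3], "spin": 0, "grip": 20}, {"slide": [0.174, 0.246, 0.3], "spin": 0, "grip": 20}, {"slide": [0.174, 0.246, 0.3], "spin": 0, "grip": 20}, {"slide": [0.174, 0.246, 0.3], "spin": 0, "grip": 20}, {"slide": [0.174, 0.246, 0.3], "spin": 0, "grip": 20}]'

```text
time_s: 42.65
ee_pos: [0.4491, -0.131, 0.0904]
orientation: [0.901, -0.435, 0.007, -0.005]
wrist_force: [-0.6, -0.3, 0.1]
opening: 0.0843
```

```bash
python3 st.py '[.449,-.131,.024]'
python3 - <<'E'
from h import *
im,d=viewer.capture("scene"); s=telemetry.read_state(); Rm=R.from_quat(s["orientation"]).as_matrix()
e=s["ee_pos"]*[1,1,0]; P=[e+[0,0,.06]]+[e+[0,0,.06]+Rm@np.array([a,0,0]) for a in (-.042,.042)]
for p in proj("scene",P): cv2.circle(im,(int(round(p[1])),int(round(p[0]))),0,(0,0,255),-1)
c=proj("scene",P)[0].astype(int); print(c)
cv2.imwrite("pics/l.png",cv2.resize(im[c[0]-40:c[0]+45,c[1]-50:c[1]+50],None,fx=6,fy=6,interpolation=cv2.INTER_NEAREST))
E
```

```text
t 42.65 [ 0.4491 -0.131   0.0904] open 0.0843 F [-0.6 -0.3  0.1] q6 0.47
[-0.008  0.013  0.83 ] 0.0012
[238 291]
```

View pics/l.png

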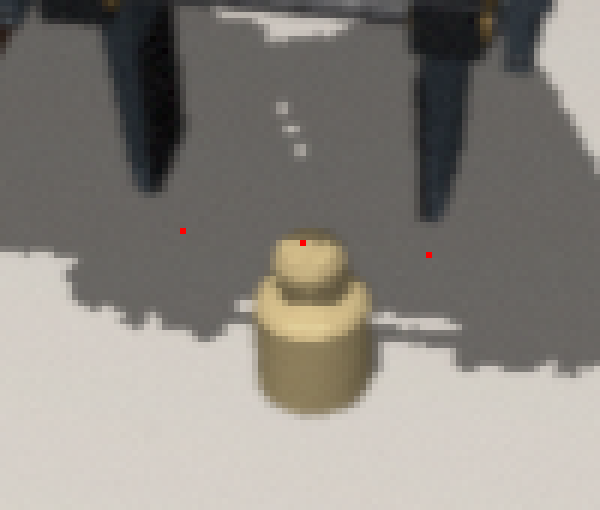

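XL's knob (311,245) is about 1.3 px to the right of the axis (303,242). I'll shift +x by 2 mm, descend and grip.

>>> send_rows --rows '[{"slide": [0.025, 0.01, 0.15], "spin": 0, "grip": 20}, {"slide": [0.025, 0.01, 0.3], "spin": 0, "grip": 20}, {"slide": [0.025, 0.01, 0.45], "spin": 0, "grip": 20}, {"slide": [0.025, 0.01, 0.6], "spin": 0, "grip": 20}, {"slide": [0.025, 0.01, 0.75], "spin": 0, "grip": 20}, {"slide": [0.025, 0.01, 0.83], "spin": 0, "grip": 20}, {"slide": [0.025, 0.01, 0.83], "spin": 0, "grip": 60}, {"slide": [0.025, 0.01, 0.83], "spin": 0, "grip": 110}]'

```text
time_s: 43.7
ee_pos: [0.451, -0.133, 0.0243]
orientation: [0.901, -0.435, 0.007, -0.005]
wrist_force: [0.1, 0.3, 0.4]
opening: 0.0671
```

>>> send_rows --rows '[{"slide": [0, 0, 0], "spin": 0, "grip": 255}, {"slide": [0, 0, 0], "spin": 0, "grip": 255}, {"slide": [0, 0, 0], "spin": 0, "grip": 255}, {"slide": [0, 0, 0], "spin": 0, "grip": 255}, {"slide": [0, 0, 0], "spin": 0, "grip": 255}, {"slide": [0, 0, -0.1], "spin": 0, "grip": 255}, {"slide": [0, 0, -0.3], "spin": 0, "grip": 255}, {"slide": [0, 0, -0.5], "spin": 0, "grip": 255}]'

```text
time_s: 44.7
ee_pos: [0.4501, -0.133, 0.0649]
orientation: [0.901, -0.435, 0.007, -0.005]
wrist_force: [-0.6, -0.7, -4.8]
opening: 0.0385
```

```bash
python3 st.py '[.4765,.15,.11]'
```

```text
t 44.7 [ 0.4501 -0.133   0.0649] open 0.0385 F [-0.6 -0.7 -4.8] q6 0.47
[-2.559 -2.468 -0.55 ] 0.0012
```

>>> send_rows --rows '[{"slide": [-0.1, -0.1, -0.2], "spin": 0, "grip": 255}, {"slide": [-0.25, -0.25, -0.4], "spin": 0, "grip": 255}, {"slide": [-0.4, -0.4, -0.45], "spin": 0, "grip": 255}, {"slide": [-0.55, -0.55, -0.45], "spin": 0, "grip": 255}, {"slide": [-0.7, -0.7, -0.45], "spin": 0, "grip": 255}, {"slide": [-0.85, -0.82, -0.45], "spin": 0, "grip": 255}, {"slide": [-0.85, -0.82, -0.45], "spin": 0, "grip": 255}, {"slide": [-0.85, -0.82, -0.45], "spin": 0, "grip": 255}]'

```text
time_s: 45.7
ee_pos: [0.4585, -0.0391, 0.1011]
orientation: [0.901, -0.434, 0.007, -0.005]
wrist_force: [0.4, -0.3, -5.1]
opening: 0.0386
```

>>> send_rows --rows '[{"slide": [-0.1, -0.1, 0], "spin": 0, "grip": 255}, {"slide": [-0.25, -0.25, 0], "spin": 0, "grip": 255}, {"slide": [-0.4, -0.4, 0], "spin": 0, "grip": 255}, {"slide": [-0.55, -0.55, 0], "spin": 0, "grip": 255}, {"slide": [-0.7, -0.7, 0], "spin": 0, "grip": 255}, {"slide": [-0.85, -0.82, 0], "spin": 0, "grip": 255}, {"slide": [-0.85, -0.82, 0], "spin": 0, "grip": 255}, {"slide": [-0.85, -0.82, 0], "spin": 0, "grip": 255}]'

```text
time_s: 46.7
ee_pos: [0.4674, 0.0548, 0.1014]
orientation: [0.901, -0.434, 0.007, -0.005]
wrist_force: [0.2, -0.4, -4.8]
opening: 0.0387
```

>>> send_rows --rows '[{"slide": [-0.1, -0.1, 0], "spin": 0, "grip": 255}, {"slide": [-0.25, -0.25, 0], "spin": 0, "grip": 255}, {"slide": [-0.4, -0.4, 0], "spin": 0, "grip": 255}, {"slide": [-0.55, -0.55, 0], "spin": 0, "grip": 255}, {"slide": [-0.7, -0.7, 0], "spin": 0, "grip": 255}, {"slide": [-0.85, -0.82, 0], "spin": 0, "grip": 255}, {"slide": [-0.85, -0.82, 0], "spin": 0, "grip": 255}, {"slide": [-0.85, -0.82, 0], "spin": 0, "grip": 255}]'

```text
time_s: 47.7
ee_pos: [0.4762, 0.1488, 0.1017]
orientation: [0.901, -0.434, 0.007, -0.004]
wrist_force: [-0.3, -0.9, -3.9]
opening: 0.0384
```

```bash
python3 st.py '[.4765,.15,.065]'
python3 - <<'E'
from h import *
im,d=viewer.capture("scene"); s=telemetry.read_state()
c=proj("scene",[s["ee_pos"]])[0].astype(int)
cv2.imwrite("pics/m.png",cv2.resize(im[c[0]-35:c[0]+40,c[1]-45:c[1]+45],None,fx=6,fy=6,interpolation=cv2.INTER_CUBIC))
E
```

```text
t 47.7 [0.4762 0.1488 0.1017] open 0.0384 F [-0.3 -0.9 -3.9] q6 1.08
[-0.014 -0.005  0.459] 0.0015
```

View pics/m.png

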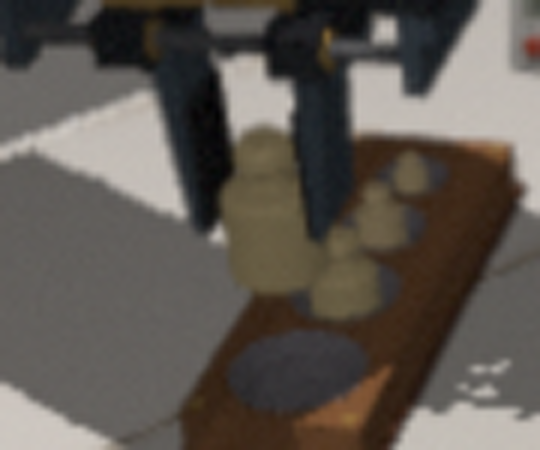

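XL is held with perhaps 3° of lean, base (278,280) heading to pocket (298,370). Lower in two stages, watching force.

>>> send_rows --rows '[{"slide": [-0.014, 0, 0.08], "spin": 0, "grip": 255}, {"slide": [-0.014, 0, 0.16], "spin": 0, "grip": 255}, {"slide": [-0.014, 0, 0.24], "spin": 0, "grip": 255}, {"slide": [-0.014, 0, 0.32], "spin": 0, "grip": 255}, {"slide": [-0.014, 0, 0.4], "spin": 0, "grip": 255}, {"slide": [-0.014, 0, 0.48], "spin": 0, "grip": 255}, {"slide": [-0.014, 0, 0.55], "spin": 0, "grip": 255}, {"slide": [-0.014, 0, 0.55], "spin": 0, "grip": 255}]'

```text
time_s: 48.75
ee_pos: [0.4761, 0.1495, 0.0573]
orientation: [0.901, -0.434, 0.007, -0.004]
wrist_force: [-0.4, 0.4, -4.8]
opening: 0.0385
```

```bash
python3 st.py '[.4765,.15,.034]'
python3 - <<'E'
from h import *
im,d=viewer.capture("scene"); s=telemetry.read_state()
c=proj("scene",[s["ee_pos"]])[0].astype(int)
cv2.imwrite("pics/n.png",cv2.resize(im[c[0]-35:c[0]+40,c[1]-45:c[1]+45],None,fx=6,fy=6,interpolation=cv2.INTER_CUBIC))
E
```

```text
t 48.75 [0.4761 0.1495 0.0573] open 0.0385 F [-0.4  0.4 -4.8] q6 1.09
[-0.004 -0.004  0.291] 0.0013
```

View pics/n.png

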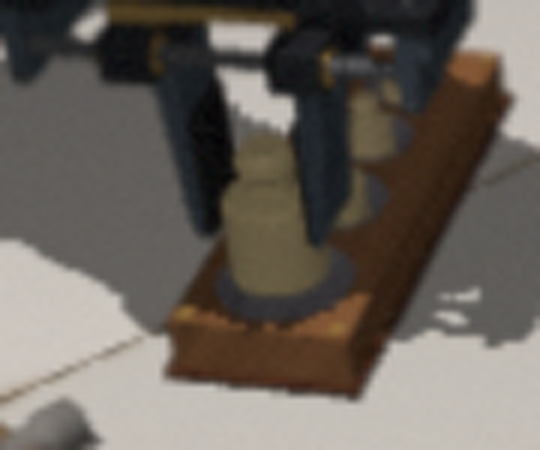

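XL's base is just above the mouth and centred in it. Continue down.

>>> send_rows --rows '[{"slide": [0, 0, 0.05], "spin": 0, "grip": 255}, {"slide": [0, 0, 0.1], "spin": 0, "grip": 255}, {"slide": [0, 0, 0.15], "spin": 0, "grip": 255}, {"slide": [0, 0, 0.19], "spin": 0, "grip": 255}, {"slide": [0, 0, 0.22], "spin": 0, "grip": 255}, {"slide": [0, 0, 0.25], "spin": 0, "grip": 255}, {"slide": [0, 0, 0.28], "spin": 0, "grip": 255}, {"slide": [0, 0, 0.29], "spin": 0, "grip": 255}]'

```text
time_s: 49.8
ee_pos: [0.4766, 0.1496, 0.0342]
orientation: [0.901, -0.434, 0.007, -0.004]
wrist_force: [-0.0, -0.1, -4.6]
opening: 0.0391
```

>>> send_rows --rows '[{"slide": [0, 0, 0.01], "spin": 0, "grip": 255}, {"slide": [0, 0, 0.016], "spin": 0, "grip": 255}, {"slide": [0, 0, 0.016], "spin": 0, "grip": 255}, {"slide": [0, 0, 0.016], "spin": 0, "grip": 255}, {"slide": [0, 0, 0.016], "spin": 0, "grip": 140}, {"slide": [0, 0, 0.016], "spin": 0, "grip": 130}, {"slide": [0, 0, 0.016], "spin": 0, "grip": 110}, {"slide": [0, 0, 0.016], "spin": 0, "grip": 90}]'

```text
time_s: 50.8
ee_pos: [0.4767, 0.1496, 0.0331]
orientation: [0.901, -0.434, 0.007, -0.004]
wrist_force: [-0.1, 0.3, -0.7]
opening: 0.0579
```

>>> send_rows --rows '[{"slide": [0, 0, 0], "spin": 0, "grip": 70}, {"slide": [0, 0, 0], "spin": 0, "grip": 60}, {"slide": [0, 0, 0], "spin": 0, "grip": 60}, {"slide": [0, 0, -0.2], "spin": 0, "grip": 60}, {"slide": [0, 0, -0.4], "spin": 0, "grip": 60}, {"slide": [0, 0, -0.6], "spin": 0, "grip": 60}, {"slide": [0, 0, -0.8], "spin": 0, "grip": 60}, {"slide": [0, 0, -1], "spin": 0, "grip": 60}]'

```text
time_s: 51.8
ee_pos: [0.4753, 0.1494, 0.1136]
orientation: [0.901, -0.434, 0.007, -0.004]
wrist_force: [-0.4, 0.4, -1.0]
opening: 0.0698
```

>>> send_rows --rows '[{"slide": [-0.1, 0, -0.2], "spin": 0, "grip": 60}, {"slide": [-0.3, 0, -0.4], "spin": 0, "grip": 60}, {"slide": [-0.5, 0, -0.6], "spin": 0, "grip": 60}, {"slide": [-0.8, 0, -0.8], "spin": 0, "grip": 60}, {"slide": [-1, 0, -1], "spin": 0, "grip": 60}, {"slide": [-1, 0, -1], "spin": 0, "grip": 60}, {"slide": [-1, 0, -1], "spin": 0, "grip": 60}, {"slide": [-1, 0, -1], "spin": 0, "grip": 60}]'

```text
time_s: 52.8
ee_pos: [0.4241, 0.2115, 0.1923]
orientation: [0.901, -0.435, 0.006, -0.004]
wrist_force: [0.3, -0.4, 0.6]
opening: 0.0696
```

>>> send_rows --rows '[{"slide": [-0.2, 0, 0], "spin": 0, "grip": 60}, {"slide": [-0.4, 0, 0], "spin": 0, "grip": 60}, {"slide": [-0.6, 0, 0], "spin": 0, "grip": 60}, {"slide": [-0.8, 0, 0], "spin": 0, "grip": 60}, {"slide": [-1, 0, 0], "spin": 0, "grip": 60}, {"slide": [-1, 0, 0], "spin": 0, "grip": 60}, {"slide": [-1, 0, 0], "spin": 0, "grip": 60}, {"slide": [-1, 0, 0], "spin": 0, "grip": 60}]'

```text
time_s: 53.8
ee_pos: [0.3746, 0.2739, 0.1917]
orientation: [0.9, -0.435, 0.007, -0.004]
wrist_force: [0.3, -0.1, -0.3]
opening: 0.0697
```

Run:
```python
from meas import *
out=[]
im,d=viewer.capture("scene"); c=proj("scene",[.54,.2,.03])[0].astype(int)
out.append(cv2.resize(im[c[0]-40:c[0]+40,c[1]-45:c[1]+45],(540,480),interpolation=cv2.INTER_CUBIC))
im2,d2=viewer.capture("top"); c=proj("top",[.54,.2,.03])[0].astype(int)
out.append(cv2.resize(im2[c[0]-50:c[0]+50,c[1]-27:c[1]+27],(260,480),interpolation=cv2.INTER_CUBIC) if 0 else cv2.resize(im2[c[0]-45:c[0]+45,c[1]-45:c[1]+45],(480,480)))
cv2.imwrite("pics/o.png",cv2.resize(np.hstack(out),(800,376)))
m=np.array([.5391,.2]);u=np.array([-.785,-.6193])
for n,D in (("scene",d),("top",d2)):
    C=cloud(n,D)
    for w,y,z in (("xl",.079,.008),("l",.018,.012),("m",-.034,.015),("s",-.079,.018)):
        g=m+u*y; p=C[(np.hypot(C[...,0]-g[0],C[...,1]-g[1])<H[w][0]*.3)]
        print(n,w,g.round(4),"expected top",round(H[w][0]+z,4),"seen",np.percentile(p[:,2],[90,98]).round(4),weight(n,C,g,H[w][0]-.002,z,.02)[0][:2])
print(telemetry.read_state()["time_s"],telemetry.read_state()["ee_pos"])
```

```text
scene xl [0.4771 0.1511] expected top 0.068 seen [0.068 0.069] [0.4743 0.1452]
scene l [0.525  0.1889] expected top 0.056 seen [0.0562 0.0572] [0.5226 0.184 ]
scene m [0.5658 0.2211] expected top 0.048 seen [0.0488 0.0492] [0.563  0.2157]
scene s [0.6011 0.2489] expected top 0.039 seen [0.0399 0.04  ] [0.5997 0.2438]
top xl [0.4771 0.1511] expected top 0.068 seen [0.0683 0.0701] [0.4762 0.1504]
top l [0.525  0.1889] expected top 0.056 seen [0.056 0.057] [0.5235 0.1885]
top m [0.5658 0.2211] expected top 0.048 seen [0.047  0.0487] [0.5644 0.221 ]
top s [0.6011 0.2489] expected top 0.039 seen [0.0396 0.0415] [0.6018 0.2457]
53.9 [0.37461046 0.27386767 0.19164124]
```

View pics/o.png

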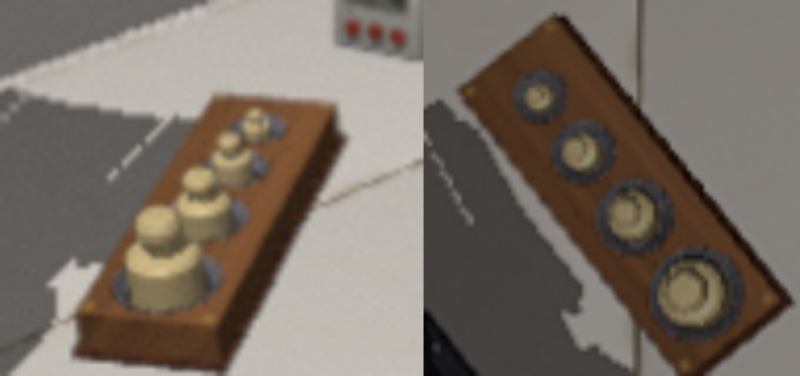

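All four stand upright, in order, in their own pockets, and the top heights match the expected seated values within the depth noise. Handing in.

```bash
python3 -c "
from h import *
print(ctrl.sign_off())"
```

```text
the job is handed in; nothing more can be done
None
```

All four weights are back in the block in order of size, and I handed the job in at about 54 s of the 104 s allowed. I moved weight_m out of pocket_l into pocket_m first. Then I placed weight_s, weight_l and weight_xl.

- **Seating:** the last pictures from both cameras show all four upright. Their tops read within about 1 mm of the fully seated heights of 68, 56, 48 and 39 mm, with a few stray depth readings up to 2.5 mm high.
- **Position:** the top camera puts three weights within about 1.5 mm of their pocket centres. weight_s read about 3 mm off, which I put down to the few pixels it covers. The scene camera reads everything 5–6 mm short in y because it sees only the near side.
- **Lean while carried:** weight_xl looked tilted about 3° in the gripper, but it stood upright once released.
- **Bystanders:** the arm never went near the steel bench block or the brush. I did not measure them again at the end.

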